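# Find and mark the light side of a cup-sealer pulley

## Task

The blue pulley of the cup-sealing machine is out of balance. Without lifting it off its stand, push it out of the parking notch and along the rails until its axle drops between the rollers, then let go so that it swings freely and comes to rest with its heavy side down (nudge it if it hangs up). Then gently set the orange clip astride the very top of its rim, over the light side, so that it stays there with the wheel free and at rest; leave the cups on the table where they are.

Things in the scene. Friction and masses are not known exactly. Their poses are not given: they have to be found in the camera images.
- stand: Grey balancing stand fixed to the table, 180 x 214 x 104 mm. Origin: centre of its underside. +x along the rails from notch to rollers, y along the axle. Two side plates, inner faces y = +-101 mm, tops z = 104 mm. Inside them two steel rails, |y| = 60 to 70 mm, tops z = 80 mm, x = -88 to +29 mm. Between the rails it is open down to the 8 mm base plate.
- notch (a point): Middle of the parked axle: 18 mm wide, 3.6 mm deep V notches in both rails (stand x = -45 mm, this point z = 89 mm). Getting the axle out takes 8 to 18 N along stand +x on the rim at axle height. Red back stops on the rails stand at stand x = -93 to -85 mm.
- nest (a point): Where the axle's middle lies when down between the rollers (stand x = 45, z = 85 mm); axes as the stand. Four free rollers, 30 mm diameter, 10 mm wide, centres at stand x = 27 and 63, y = +-79, z = 65 mm; the axle drops 7 mm off the rails into this dip. There the pulley turns, its heavy side downward, swinging some seconds before it rests.
- end_stop (a point): Middle of the line between the tops (z = 105 mm) of the two red end stops, on their faces towards the notch, |y| = 60 to 70 mm. They catch the axle 9 mm past the dip's bottom; let go there, it falls back into the dip.
- pulley: Blue disc, 100 mm diameter, 20 mm thick, on a bare steel axle 24 mm thick, 192 mm long; 0.8 kg. Origin: centre of both; y along the axle, x and z turn with it. Black dots and a yellow line show turning. Easily pushed by shut fingers, pointing down, on the rim behind it at axle height. End play 5 mm.
- clip_mid (a point): Orange clip, an upside-down U on its legs: 30 (x) x 34 (y) x 41 mm (z), 16 g. Origin: its centre, 20.5 mm over the leg ends. Legs 4 mm thick on its +-y sides, 26 mm apart inside, go either side of the disc (clip y along the axle, either way). Seated on the rim, this point is 36.5 mm above the axle's centre. Grip across the legs. Lighter than the imbalance, so it stays on top.
- paper_cup: Empty white paper cup, 74 mm across its rim, 85 mm high, upright. Origin: centre of its underside. To be left alone. Cup and clip may swap sides of the stand.
- dessert_a: Lidded dessert cup, brown, 76 mm across, 38 mm high. Origin: centre of its underside. To be left alone.
- dessert_b: Lidded dessert cup, light brown, 76 mm across, 38 mm high. Origin: centre of its underside. To be left alone.
- heavy (a point): The pulley's heavy spot, hidden inside the disc (not to be seen from outside), 34 mm from its axis, at a new angle each time. On the rollers it comes to rest within about 15 degrees of straight below the axle; only if it happens to drop in standing almost straight up may it hang there until the rim is nudged.

How it is judged:
By the outcome, as a careful person would: the job done as asked, in the order asked, and still so for the second after the job is handed in, with the robot touching nothing.
It also fails if it takes over 67 s, if anything falls off the work surface, if the arm or the gripper's body presses on something with over 40 N, if the wrist force passes 120 N, or if a joint passes its speed limit or range.

## Robot

A 7-joint arm with a two-finger parallel gripper is mounted at the origin on the work surface. World frame = base frame: x ahead of the robot, y to its left, z up, the work surface at z = 0. Lengths are in m, angles in rad, forces in N, time in s.
With the tool pointing down it reaches from about 0.425 to 0.875 m from the base axis. Payload 9.9 kg.
Tool frame: the origin (TCP) lies midway between the tips of the shut fingers; the grasp point (between the pads) lies 19 mm behind it; z points along the fingers, y is the line along which they close (so a half turn about z gives the same grasp; the last joint's range is limited). The gripper opens to 85 mm and grips with 20 to 120 N. Pads are 22 mm wide; open, the fingers measure 114 mm over their backs; the gripper's body (76 mm by 85 mm) begins 54 mm behind the grasp point. The pads swing forward as they close: fully open they stand 13 mm farther back than shut.
Start: joints at [1.197, 0.576, 0.025, 1.437, -0.015, 1.129, -0.057], TCP at [0.193, -0.647, 0.231] pointing down, gripper open.
Joint ranges: [-2.76, 2.76], [-0.34, 2.15], [-1.52, 1.57], [0.19, 2.46], [-1.09, 4.23], [0.17, 1.99], [-2.82, 2.82]. Speed limits (rad/s): [2.22, 2.22, 3.01, 3.01, 3.14, 3.14, 3.14].

## Interface

Orientations are given as a 3x3 rotation matrix whose columns are the frame's x, y, z axes.
In Python, from station import arm gives the robot as it stands. Calls block until the motion is done:
- arm.move_to(position, orientation): joint-space move of the TCP to a pose.
- arm.line_to(position, attitude=None, speed=0.15, guard=None): straight line of the TCP; attitude=None keeps the orientation; speed is the mean speed in m/s. With guard (N) it stops when the force on the tool has changed by that much, and returns True; else False.
- arm.set_joints(angles): joint-space move.
- arm.move_gripper(opening, f_grip=None): finger opening in m; f_grip is the grip in N (None keeps the last); returns when the fingers have stopped.
- arm.hold(seconds).
- arm.inverse_kinematics(position, orientation): joint angles nearest the present ones, or None.
- arm.read_state(): the state.
- arm.camera(name): name is "scene" or "top" or "wrist"; returns a dict with "color" (384x512x3 uint8, red, green, blue), "fx", "fy", "cx", "cy" (pixels), "T" (4x4, takes a point from camera to world coordinates); the wrist camera has in their place "mount" (4x4, takes a point from camera to tool coordinates, whose origin is the TCP and whose axes are the flange's). Camera axes: x right, y down, z forward; pixel columns grow to the right and rows downward; lengths in m; the calibration is good to about 2 mm. A picture is of the moment at which its call begins: read the wrist's pose just before it. There is no depth.
A pose or a line that the arm cannot do raises arm.MotionError and nothing moves.
- arm.job_done(): hands the job in; it is judged then, once.
The state is a dict: "time": time; "q": joint angles; "qvel": joint speeds; "joint_efforts": joint torques, N m; "position": TCP position; "ee_rot": TCP orientation; "wrist_force": force on the tool from outside, world axes, zero at the start; "moment": the same for the moment, N m; "gripper_width": finger opening in m; "grasp_force": force on a finger pad.
Only numpy, scipy, OpenCV 4.12 (cv2) and the standard library are available. Lean on these libraries where they do the work, as an engineer would, in place of code of your own. Each camera call takes 0.05 s, during which the arm holds its last target. There are 200 camera calls.

## Working session

There is one attempt and no reset: what is moved stays moved. The work goes in short steps, each a Python script; the robot and the scene stay as the last script left them, time stands still between calls to the robot, and variables do not carry over. Pictures are saved under pics/ and viewed, at most 10 in all, crops included, and the job is handed in when it is done.

```bash
ls; mkdir -p pics; python3 - <<'E'
from station import arm
import cv2,numpy as np,pickle
D={}
for n in("top","scene"):
    c=arm.camera(n);D[n]=c
    cv2.imwrite(f"pics/{n}0.png",c["color"][:,:,::-1]); print(n,c["fx"],c["cx"],c["cy"],np.round(c["T"],3).tolist())
pickle.dump(D,open("c0.pkl","wb"))
E
```

```text
pics
top 399.7597405756222 255.579019295668 190.7690633295247 [[0.012, -0.995, 0.094, 0.492], [-0.999, -0.008, 0.034, -0.01], [-0.033, -0.095, -0.995, 1.005], [0.0, 0.0, 0.0, 1.0]]
scene 435.427351601726 251.2575536936081 187.6796800677199 [[-0.775, 0.404, -0.486, 1.156], [0.632, 0.509, -0.585, 0.7], [0.011, -0.76, -0.65, 0.896], [0.0, 0.0, 0.0, 1.0]]
```

View pics/top0.png

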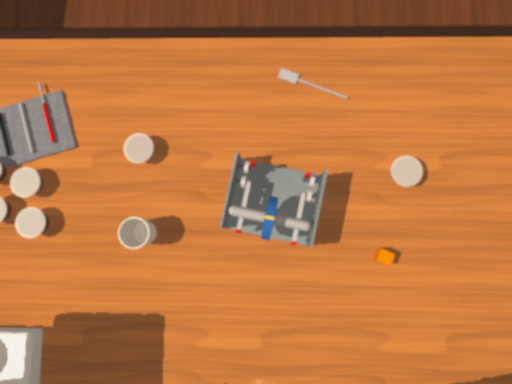

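View pics/scene0.png

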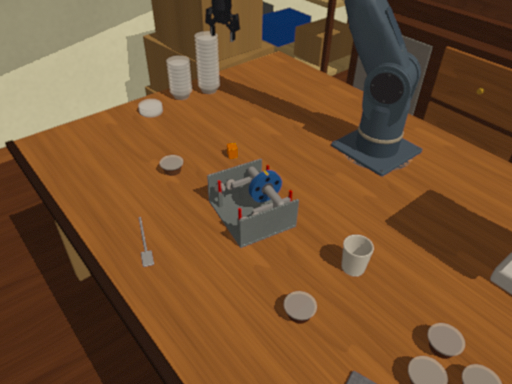

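```bash
cat > h.py <<'E'
from station import arm
import cv2,numpy as np
def ray(c,uv,z,T=None):
    T=c["T"] if T is None else T
    d=T[:3,:3]@np.array([(uv[0]-c["cx"])/c["fx"],(uv[1]-c["cy"])/c["fy"],1.]);o=T[:3,3]
    return o+d*(z-o[2])/d[2]
def wrist():
    s=arm.read_state();c=arm.camera("wrist")
    P=np.eye(4);P[:3,:3]=s["ee_rot"];P[:3,3]=s["position"];c["T"]=P@c["mount"];return c
def R(yaw):  # tool down; tool y axis = (-sin,cos)*... : tool x at angle yaw, tool y at yaw-90deg
    a,b=np.cos(yaw),np.sin(yaw);return np.array([[a,b,0],[b,-a,0],[0,0,-1.]])
def blobs(img,name,amin=4):
    h=cv2.cvtColor(img,cv2.COLOR_RGB2HSV)
    lo,hi={"red":((174,150,80),(180,255,255)),"red0":((0,190,80),(4,255,255)),"orange":((8,215,150),(22,255,255)),"blue":((100,150,50),(125,255,255)),"yellow":((22,120,130),(35,255,255))}[name]
    m=cv2.inRange(h,lo,hi);n,_,st,ce=cv2.connectedComponentsWithStats(m)
    return [(np.round(ce[i],1).tolist(),int(st[i,4])) for i in range(1,n) if st[i,4]>=amin],m
E
python3 - <<'E'
from h import *
import pickle
c=pickle.load(open("c0.pkl","rb"))["top"]
for n in("red","red0","orange","blue"):
    print(n,blobs(c["color"],n)[0])
for n,p,z in(("plL",(238,154),.104),("plL2",(222,228),.104),("plR",(327,171),.104),("plR2",(315,244),.104),("clip",(386,257),.041),("axL",(231,210),.089),("axR",(308,225),.089),("cup",(136,233),.085),("dA",(407,171),.038),("dB",(139,148),.038)):
    print(n,ray(c,p,z).round(3))
s=arm.read_state();print(s["ee_rot"].round(3).tolist() if hasattr(s["ee_rot"],'round') else s["ee_rot"]);w=wrist();print(w["fx"],w["mount"].round(3).tolist())
E
```

```text
red []
red0 [([48.4, 122.2], 91), ([252.1, 162.9], 14), ([307.5, 174.6], 13), ([237.5, 231.0], 4), ([293.5, 243.0], 4)]
orange [([383.8, 256.1], 264)]
blue [([271.3, 206.6], 106), ([267.0, 228.6], 117)]
plL [0.662 0.063 0.104]
plL2 [0.493 0.096 0.104]
plR [ 0.624 -0.14   0.104]
plR2 [ 0.46  -0.112  0.104]
clip [ 0.429 -0.286  0.041]
axL [0.534 0.078 0.089]
axR [ 0.502 -0.098  0.089]
cup [0.479 0.298 0.085]
dA [ 0.635 -0.341  0.038]
dB [0.688 0.314 0.038]
[[0.958, 0.286, -0.001], [0.286, -0.958, 0.001], [-0.0, -0.002, -1.0]]
288.5686605475391 [[0.0, -0.961, -0.276, 0.071], [1.0, -0.0, 0.001, -0.001], [-0.001, -0.276, 0.961, -0.143], [0.0, 0.0, 0.0, 1.0]]
```

```bash
python3 - <<'E'
from h import *
import pickle
y=-0.185
arm.move_gripper(0.0)
arm.move_to([0.445,-0.27,0.22],R(y));c1=wrist()
arm.move_to([0.52,-0.015,0.27],R(y));c2=wrist()
pickle.dump((c1,c2),open("c1.pkl","wb"))
im=np.hstack([c1["color"][:,56:456],c2["color"][:,56:456]])
cv2.imwrite("pics/w1.png",im[:,:,::-1])
print(arm.read_state()["time"])
for n in("red0","orange","blue","yellow"): print(n,blobs(c1["color"],n,20)[0],blobs(c2["color"],n,20)[0])
E
```

```text
3.725
red0 [([12.3, 17.2], 79), ([25.8, 22.2], 55)] []
orange [] []
blue [] []
yellow [] [([251.0, 180.0], 105)]
```

View pics/w1.png

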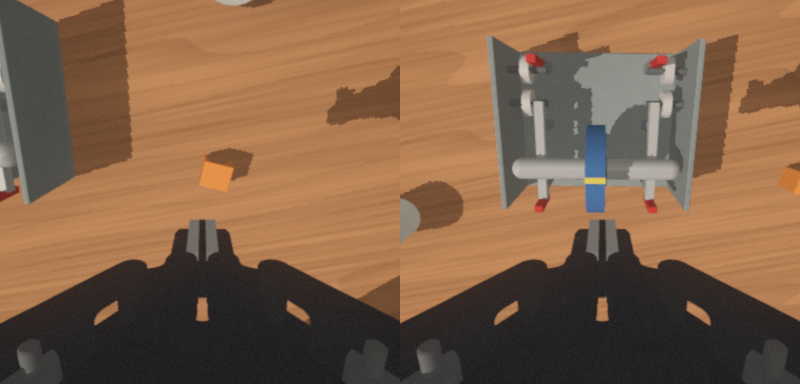

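```bash
python3 - <<'E'
from h import *
import pickle
c1,c2=pickle.load(open("c1.pkl","rb"))
a=cv2.resize(c1["color"][140:210,240:320],None,fx=5,fy=5,interpolation=cv2.INTER_CUBIC)
b=cv2.resize(c2["color"][30:220,140:370],None,fx=3,fy=3,interpolation=cv2.INTER_CUBIC)[:, :400] if 0 else None
cv2.imwrite("pics/z1.png",a[:,:,::-1])
h=cv2.cvtColor(c1["color"],cv2.COLOR_RGB2HSV);print(h[175,270],h[170,262],h[185,275],h[120,270])
h2=cv2.cvtColor(c2["color"],cv2.COLOR_RGB2HSV);m=cv2.inRange(h2,(100,100,40),(125,255,255));m[230:]=0
x,yy=np.nonzero(m)[::-1];print("blue",x.min(),x.max(),x.mean(),yy.min(),yy.max())
for p,z in(((169,168),.089),((336,170),.089),((x.mean(),169),.089)): print(ray(c2,p,z).round(4))
for p in((189,60),(315,61)): print("endstop",ray(c2,p,.105).round(4))
for p in((148,38),(160,208),(360,40),(345,209)): print("plate",ray(c2,p,.104).round(4))
E
```

```text
[ 14 171 228] [ 14 175 227] [ 14 172 227] [ 14 137 177]
blue 241 261 251.0437756497948 125 211
[0.5349 0.0848 0.089 ]
[ 0.4967 -0.1036  0.089 ]
[ 0.5161 -0.0076  0.089 ]
endstop [0.6397 0.0303 0.105 ]
endstop [ 0.6156 -0.092   0.105 ]
plate [0.6665 0.0647 0.104 ]
plate [0.4941 0.1023 0.104 ]
plate [ 0.6264 -0.1378  0.104 ]
plate [ 0.4535 -0.1051  0.104 ]
```

View pics/z1.png

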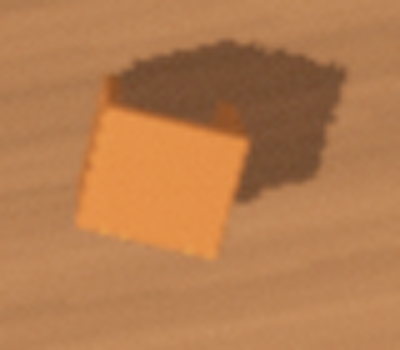

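```bash
python3 - <<'E'
from h import *
import pickle
c1,_=pickle.load(open("c1.pkl","rb"))
P=[ray(c1,(240+x/5,140+y/5),.041)[:2] for x,y in((108,105),(248,138),(215,260),(78,225))]
P=np.array(P);print("clip",P.mean(0).round(4),[np.linalg.norm(P[i]-P[i-1]).round(4) for i in range(4)])
e=(P[1]-P[0]+P[2]-P[3])/2;print("clip y-axis angle deg",np.degrees(np.arctan2(e[1],e[0])).round(1))
yaw=-.2;u=np.array([np.cos(yaw),np.sin(yaw)]);A=np.array([.5161,-.0076])
p=lambda d,z:np.r_[A+d*u,z]
arm.move_to(p(-.085,.2),R(yaw))
arm.line_to(p(-.085,.08),speed=.15)
print(arm.line_to(p(-.064,.08),speed=.06,guard=30))
print(arm.line_to(p(.022,.08),speed=.06,guard=45),arm.read_state()["position"],arm.read_state()["wrist_force"])
print(arm.line_to(p(-.03,.08),speed=.12))
arm.line_to(p(-.03,.27),speed=.3)
c=wrist();cv2.imwrite("pics/w2.png",c["color"][:260,:,::-1])
print(arm.read_state()["time"])
E
```

```text
clip [ 0.4282 -0.2844] [np.float64(0.0292), np.float64(0.033), np.float64(0.0301), np.float64(0.0332)]
clip y-axis angle deg -114.9
False
False [ 0.5376286  -0.01195478  0.08007788] [-0.04424227  0.79460152  1.0576502 ]
False
8.7083
```

View pics/w2.png

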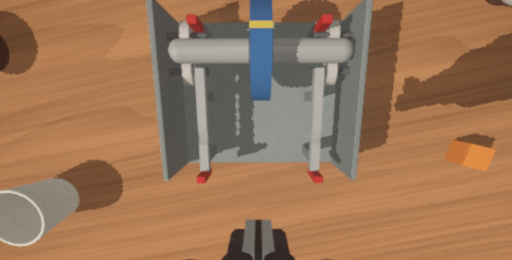

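```bash
python3 - <<'E'
from h import *
import pickle
C=np.array([.4282,-.2844]);y=np.radians(-24.9)
arm.move_to(np.r_[C,.15],R(y))
arm.move_gripper(.06,20)
arm.line_to(np.r_[C,.006],speed=.12,guard=10)
arm.move_gripper(0,20)
s=arm.read_state();print(s["gripper_width"],s["grasp_force"],s["position"])
arm.line_to(np.r_[C,.2],speed=.2)
yaw=-.2;u=np.array([np.cos(yaw),np.sin(yaw)]);A=np.array([.5161,-.0076])
arm.move_to(np.r_[A+.025*u,.30],R(yaw))
print(arm.read_state()["time"],arm.read_state()["gripper_width"])
cs=[]
for i in range(4):
    c=wrist();cs.append(c);print(blobs(c["color"],"yellow",15)[0]);arm.hold(.5)
pickle.dump(cs[-1],open("c3.pkl","wb"))
cv2.imwrite("pics/w3.png",c["color"][:,:,::-1])
h2=cv2.cvtColor(c["color"],cv2.COLOR_RGB2HSV);m=cv2.inRange(h2,(100,100,40),(125,255,255));m[230:]=0
x,yy=np.nonzero(m)[::-1];print(x.min(),x.max(),x.mean(),yy.min(),yy.max())
E
```

```text
0.03393148333733038 23.997170627117157 [ 0.42850817 -0.28454663  0.00657489]
14.4917 0.03372088460333159
[([258.1, 91.0], 104)]
[([260.5, 91.0], 100)]
[([260.5, 91.0], 100)]
[([260.5, 91.0], 100)]
251 270 260.40751445086704 61 146
```

View pics/w3.png

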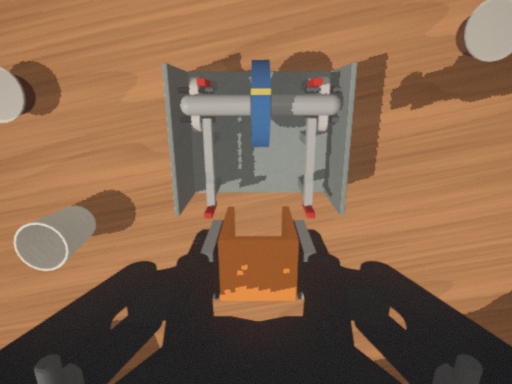

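```bash
python3 - <<'E'
from h import *
import pickle
from scipy.optimize import brentq
c3=pickle.load(open("c3.pkl","rb"))
yaw=-.2;u=np.array([np.cos(yaw),np.sin(yaw)]);v=np.array([-u[1],u[0]]);A=np.array([.5161,-.0076])
# disc middle in c3 : axle centre row (avg along axle) and blue column
for p,z in(((181,105),.085),((340.5,105),.085),((260.4,105),.085),((260.4,91),.134)):
    q=ray(c3,p,z);print(p,q.round(4),"along",((q[:2]-A)@u).round(4),"lat",((q[:2]-A)@v).round(4))
# yellow angle now
def phi(c,row,col,d,za):
    f=lambda a:(ray(c,(col,row),za+.05*np.cos(a))[:2]-A)@u-d-.05*np.sin(a)
    return np.degrees(brentq(f,-1,1))
print("now",phi(c3,91,260.4,.09,.085))
c=dict(c3);P=np.eye(4);P[:3,:3]=R(yaw);P[:3,3]=np.r_[A-.03*u,.27];c["T"]=P@c3["mount"]
print("w2",phi(c,24,261,.09,.085), "axle", (ray(c,(261,50),.085)[:2]-A)@u)
_,c2=pickle.load(open("c1.pkl","rb"));print("notch",phi(c2,180,251,0,.089))
E
```

```text
(181, 105) [0.6231 0.0654 0.085 ] along 0.0904 lat 0.0928
(340.5, 105) [ 0.5851 -0.1219  0.085 ] along 0.0904 lat -0.0983
(260.4, 105) [ 0.6042 -0.0279  0.085 ] along 0.0904 lat -0.0024
(260.4, 91) [ 0.6185 -0.0303  0.134 ] along 0.1049 lat -0.0019
now 17.36101657695424
w2 17.186616716891308 axle 0.09130730451829588
notch 0.7632945477729528
```

```bash
python3 - <<'E'
from h import *
import pickle
C=np.array([.4285,-.2845]);y=np.radians(-24.9)
yaw=-.2;u=np.array([np.cos(yaw),np.sin(yaw)]);v=np.array([-u[1],u[0]]);A=np.array([.5161,-.0076])-.002*v
arm.move_to(np.r_[C,.12],R(y))
print(arm.line_to(np.r_[C,.0066],speed=.1,guard=4),arm.read_state()["position"])
arm.move_gripper(.06)
arm.line_to(np.r_[C,.13],speed=.25)
arm.move_gripper(0)
p=lambda d,z:np.r_[A+d*u,z]
arm.move_to(p(.080,.165),R(yaw))
print("touch",arm.line_to(p(.080,.128),speed=.03,guard=2.5))
z=arm.read_state()["position"][2];f=arm.read_state()["wrist_force"];print(z,f)
arm.line_to(p(.103,z),speed=.08)
arm.line_to(p(.103,.17),speed=.2)
arm.move_to(p(.02,.27),R(yaw))
print(arm.read_state()["time"])
for i in range(8):
    c=wrist();print(blobs(c["color"],"yellow",15)[0]);arm.hold(.3)
pickle.dump(c,open("c4.pkl","wb"))
cv2.imwrite("pics/w4.png",c["color"][:,:,::-1])
E
```

```text
True [ 0.42805164 -0.28407796  0.00649302]
touch True
0.1344919275427882 [-0.65290846 -0.1060052   6.71318029]
24.2
[]
[]
[]
[]
[]
[]
[]
[]
```

View pics/w4.png

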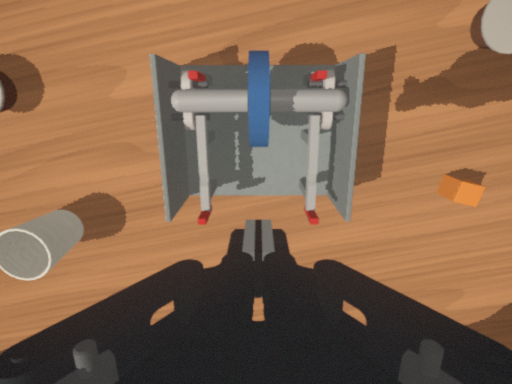

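```bash
python3 - <<'E'
from h import *
import pickle
C=np.array([.4282,-.2844]);y=np.radians(-24.9)
yaw=-.2;u=np.array([np.cos(yaw),np.sin(yaw)]);A=np.array([.5161,-.0076])
cr=lambda:arm.camera("scene")["color"][150:240,200:310].astype(int)
a=cr()
arm.move_to(np.r_[C,.12],R(y))
arm.move_gripper(.06,20)
arm.line_to(np.r_[C,.0066],speed=.12,guard=10)
arm.move_gripper(0,20)
s=arm.read_state();print(s["gripper_width"],s["grasp_force"],s["position"])
arm.line_to(np.r_[C,.2],speed=.2)
b=cr();arm.hold(.4);b2=cr()
arm.move_to(np.r_[A+.02*u,.28],R(yaw))
c=wrist();d=cr();arm.hold(.5);d2=cr()
c["hold"]=1;pickle.dump(c,open("c5.pkl","wb"))
D=lambda x,y:np.abs(x-y)[5:60,40:90].max();print(D(a,b),D(b,b2),D(b2,d),D(d,d2),arm.read_state()["time"])
cv2.imwrite("pics/s5.png",cv2.resize(np.hstack([a,b2,d2]).astype(np.uint8)[:,:,::-1],None,fx=2.4,fy=2.4,interpolation=cv2.INTER_CUBIC))
h2=cv2.cvtColor(c["color"],cv2.COLOR_RGB2HSV);m=cv2.inRange(h2,(100,100,40),(125,255,255));m[230:]=0
x,yy=np.nonzero(m)[::-1];print(x.min(),x.max(),x.mean(),yy.min(),yy.max())
r=(yy.min()+yy.max())/2
q=ray(c,(x.mean(),104),.085);print("along",(q[:2]-A)@u,"lat",(q[:2]-A)@np.array([-u[1],u[0]]))
E
```

```text
0.033677209067109914 24.16022703051567 [ 0.42856553 -0.28458454  0.00726367]
10 7 9 6 33.7583
248 268 258.282412626832 53 144
along 0.08665020701218203 lat -0.00198131587100032
```

View pics/s5.png

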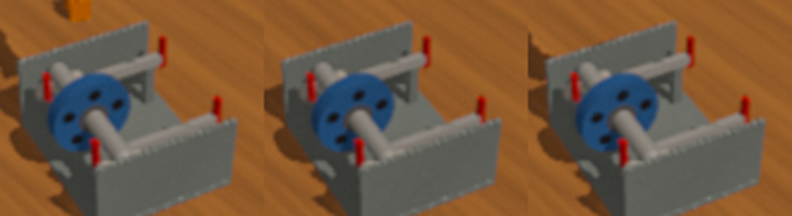

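```bash
python3 - <<'E'
from h import *
yaw=-.2;u=np.array([np.cos(yaw),np.sin(yaw)]);v=np.array([-u[1],u[0]]);A=np.array([.5161,-.0076])-.002*v
p=lambda d,z:np.r_[A+d*u,z]
arm.move_to(p(.09,.165),R(yaw))
arm.hold(.2)
g=arm.line_to(p(.09,.1125),speed=.04,guard=2)
print(g,arm.read_state()["position"])
if not g:
    g=arm.line_to(p(.09,.105),speed=.01,guard=1.2)
    s=arm.read_state();print(g,s["position"],s["wrist_force"])
    c=arm.camera("scene");cv2.imwrite("pics/s6.png",cv2.resize(c["color"][130:240,190:320,::-1],None,fx=4,fy=4))
print(arm.read_state()["time"])
E
```

```text
False [ 0.60407828 -0.02744191  0.11278085]
True [ 0.60419965 -0.02747527  0.10834326] [ 0.08640162 -0.37606755  3.49446844]
36.5667
```

```bash
python3 - <<'E'
from h import *
yaw=-.2;u=np.array([np.cos(yaw),np.sin(yaw)]);v=np.array([-u[1],u[0]]);A=np.array([.5161,-.0076])-.002*v
p=lambda d,z:np.r_[A+d*u,z]
arm.move_gripper(.055)
arm.line_to(p(.09,.20),speed=.06)
arm.move_to(p(.0,.30),R(yaw))
arm.hold(1)
c=wrist();s=arm.camera("scene")["color"];arm.hold(1);s2=arm.camera("scene")["color"]
print(arm.read_state()["time"],np.abs(s.astype(int)-s2)[130:240,190:320].max())
a=cv2.resize(s2[130:230,190:310],(400,333));b=cv2.resize(c["color"][:250,110:410],(400,333))
cv2.imwrite("pics/f7.png",np.hstack([a,b])[:,:,::-1])
E
```

```text
41.3417 18
```

View pics/f7.png

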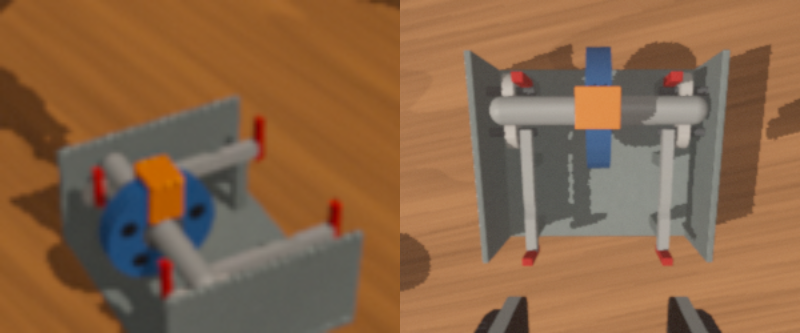

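The clip sits astride the top of the rim, and the wheel is in the rollers with nothing touching it. I'll check that it's still, then hand in.

```bash
python3 - <<'E'
from h import *
f=[]
for i in range(4): f.append(arm.camera("scene")["color"][130:240,190:320].astype(int)); arm.hold(.6)
d=[np.abs(f[i+1]-f[i]).max() for i in range(3)]+[np.abs(f[3]-f[0]).max(),np.abs(f[3]-f[0]).mean(),np.abs(f[1]-f[0]).mean()];print(d)
if max(d[:4])<30: print(arm.job_done())
E
```

```text
[np.int64(7), np.int64(8), np.int64(9), np.int64(9), np.float64(0.8212354312354312), np.float64(0.8222144522144522)]
the job is handed in; nothing more can be done
None
```

The job is handed in at about 44 s: the pulley went into the rollers, hung up, and swung to rest after one nudge. The orange clip then went astride the top of its rim, where the last camera frames showed no movement, and I did not touch the cups.

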